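# Hook a seated plug-in module out of its test dock

### The job

The steel plug-in module sits stuck deep in the slot of the grey test dock, out of reach of fingers: take the orange-handled hooked pick, slide its hook into the slot beside the module's green draw-eye until you feel the eye's brass collar, ease it sideways into the eye and drag the module straight out, with the pick, until it stands clear of the slot on the dock's front shelf. The eye is screwed in by a different amount on every module, so find it by touch and push and pull only lightly, never leaning on the eye or on the dock with the pick. Then free the hook and lay the pick flat on the bench, clear of dock and module, leaving the other things where they are.

Things in the scene. Friction and masses are not known exactly. Their poses are not given: they have to be found in the camera images.
- dock: Grey test dock with aluminium fins on top, fixed. Origin on the bench; +x into the slot, -x out of its mouth to the shelf, z up. Housing in mm: x -78 to 58, y -45 to 45, top at 41 (fins 51). Shelf in front: x -166 to -78, y -45 to 45, top at z = 6, level with the slot's floor.
- slot_mouth (a point): Centre of the slot's mouth, at (-78, 0, 24) mm on the dock, dock's axes. The slot's floor is at dock z 6, its roof at 38. From the mouth inwards: 58 mm of recess under a clear cover, from y -17 to +12.5 (room for the hook on the -y side); then the cage, y -12.5 to 12.5, 56 mm deep to a solid end, with brass spring fingers at its entrance that clamp the module.
- module: Steel plug-in module, 54 (x) x 22 (y) x 28 (z) mm, 0.1 to 0.2 kg, standing fully home in the cage, axes along the dock's. Origin: centre of its underside; front face at its x = -27. Dragging it out takes some 4 to 8 N until its rear leaves the spring fingers, then about 1 N. It cannot go further in.
- stem_root (a point): Point at (-27, 0, 18) mm on the module, module's axes: where the draw-eye's screwed stem comes out of the front face, towards -x. How far it stands out differs every time, is not reported, and it is rigid: the front face of its brass collar (20 mm across, 5 thick) is 6 to 40 mm in front of this point. More than 12 N on it spoils its fine thread.
- eye_line (a point): Point at (-50, 0, 18) mm on the module: on the stem's axis, at the middle of the range of the collar's front face (it does not move with it). In front of the collar is the green eye, an upright plate 3 mm thick in y, 20 high, 11 long: directly at the collar its hole, 7 mm long in x, 13 high, open from side to side, then a 4 mm bar.
- pick: Loose hooked pick, 0.07 kg, lying flat. Origin: under the middle of its handle, on the bench; +x runs along the tool to the hook. Orange handle 90 (x) x 18 x 18 mm, x -45 to 45; ferrule 12 mm thick to x = 55; straight steel shank 4 mm thick at y = 0, z = 9, to x = 130, where it turns square towards +y into the hook's foot.
- pick_hook (a point): Point in the hook's foot at (130, 7, 9) mm on the pick, pick's axes. The foot is level, 4 mm thick, and its round end is at the pick's y = +9.
- paste_jar: Black paste jar, 48 mm across, 37 high, standing; leave alone. Origin: centre of its underside.
- flux_syringe: White flux syringe, 28 x 150 x 18 mm, lying; leave alone. Origin: centre of its underside.
- pliers: Blue-handled pliers, 47 x 158 x 14 mm, lying; leave alone. Origin: centre of the underside.

How it is judged:
By the outcome, as a careful person would: the job done as asked, in the order asked, and still so for the second after the job is handed in, with the robot touching nothing.
It also fails if it takes over 50 s, if anything falls off the work surface, if the arm or the gripper's body presses on something with over 40 N, if the wrist force passes 120 N, or if a joint passes its speed limit or range.

### The arm

A 6-joint arm with a two-finger parallel gripper is mounted at the origin on a cart in front of the work surface, level with it; the furniture and walls round the work are solid. World frame = base frame: x ahead of the robot, y to its left, z up, the work surface at z = 0. Lengths are in m, angles in rad, forces in N, time in s.
With the tool pointing down it reaches from about 0.35 to 0.775 m from the base axis. Payload 5.5 kg.
Tool frame: the origin (TCP) lies on the centre line of the jaws, within the pads' length; the fingertips stand 11 mm ahead of it and the grasp point (between the pads) lies 8 mm behind it (env.tip_extent is the distance from the TCP to the fingertips, in m); z points along the fingers, y is the line along which they close (so a half turn about z gives the same grasp; the last joint's range is limited). The gripper opens to 85 mm and grips with 20 to 120 N. Pads are 22 mm wide; open, the fingers measure 114 mm over their backs; the gripper's body (76 mm by 85 mm) begins 54 mm behind the grasp point. The pads swing forward as they close: fully open they stand 13 mm farther back than shut.
Start: joints at [-1.282, 0.313, 0.046, 1.304, 0, 1.431], TCP at [0.239, -0.523, 0.242] pointing down, gripper open.
Joint ranges: [-2.76, 2.76], [-0.86, 1.69], [-1.03, 1.26], [-2.2, 2.34], [-1.47, 1.5], [-3.14, 3.14]. Speed limits (rad/s): [2.57, 2.57, 3.14, 3.14, 3.14, 3.14].

### API

Orientations are given as a unit quaternion [w, x, y, z].
In Python, from workcell import env gives the robot as it stands.
- The arm moves only by the shell command python3 -m jog 'ROWS' [FORCE]. ROWS is JSON, a list of rows, each a list of 5 numbers: the gripper's target within -1 to 1 (shut at 1, half-way at 0, fully open at -1), then the shift along the tool's x, y, z in m, then the turn about the tool's z in degrees. In form: [[fingers, tx, ty, tz, turn], ...]. A call has 1 to 5 rows; each row shifts and turns the commanded pose from where the row before left it, along the tool's axes as they then stand; what a row does not reach is not made up. A row lasts 1/12 s, in which the tool goes at most 41.7 mm and 7.16 degrees, less where a joint would pass 70% of its speed; a pose out of reach is approached as far as the arm can. A call is refused whole if a number of a shift passes 0.0417 or a number of a turn 7.16, either way. A call with a gripper value outside its range is refused whole. The fingers move at their own pace and stop on an object; FORCE is the grip in N (left out, the last holds). Time passes only in rows, so rows that do not move let the fingers close. It gives the time, the measured TCP pose, the force, the opening and the grip force at its end, in the units of the state.
- env.get_state(): the state, without advancing time (a new reading comes with each control period).
- env.read_camera(name): name is "side" or "top"; returns a dict with "img" (400x640x3 uint8, red, green, blue), "fov_y" (degrees; the focal length in pixels is half the picture's height over the tangent of half this angle, whatever the lens; pixels are square), "cx", "cy" (the principal point, pixels), "D" ([k1, k2, p1, p2, k3] as OpenCV has them; the pictures are not rectified), "T" (4x4, takes a point from camera to world coordinates). Camera axes: x right, y up, looking along -z (the intrinsics and any distortion apply to the point x, -y, -z); pixel columns grow to the right and rows downward; lengths in m; the calibration is good to about 2 mm. A picture is of the moment at which its call begins. There is no depth.
- env.hand_in(): hands the job in; it is judged then, once.
The state is a dict: "clock": time; "joint_pos": joint angles; "qvel": joint speeds; "tau": joint torques, N m; "tcp_pos": TCP position; "orientation": TCP orientation; "wrist_force": force on the tool from outside, world axes, zero at the start; "ft_torque": the same for the moment, N m; "finger_gap": finger opening in m; "grip_force": force on a finger pad.
Only numpy, scipy, OpenCV 4.12 (cv2) and the standard library are available. Lean on these libraries where they do the work, as an engineer would, in place of code of your own. Each camera call takes 0.05 s, during which the arm holds its last target. There are 200 camera calls.

## Working session

There is one attempt and no reset: what is moved stays moved. The work goes in short steps, Python scripts to look and compute and a shell command to move; the robot and the scene stay as the last step left them, time stands still between calls to the robot, and variables do not carry over. Pictures are saved under pics/ and viewed, at most 12 in all, crops included, and the job is handed in when it is done.

```bash
mkdir -p pics; ls; python3 - <<'E'
from workcell import env
import cv2,numpy as np
for n in("top","side"):
    c=env.read_camera(n);cv2.imwrite(f"pics/{n}0.png",c["img"][:,:,::-1])
    print(n,c["fov_y"],c["cx"],c["cy"],c["D"],np.round(c["T"],3).tolist())
s=env.get_state();print({k:np.round(v,3).tolist() for k,v in s.items()},env.tip_extent)
E
```

```text
pics
top 51.79719937383066 322.8985429070162 205.4085711854234 [-0.00375476  0.          0.          0.          0.        ] [[-0.011, 0.987, -0.162, 0.309], [-1.0, -0.014, -0.017, 0.038], [-0.019, 0.162, 0.987, 1.133], [0.0, 0.0, 0.0, 1.0]]
side 51.77032618371393 313.2667979267511 197.16781541812907 [-0.07827817  0.          0.          0.          0.        ] [[-0.877, 0.32, -0.359, -0.012], [-0.481, -0.585, 0.653, 0.909], [-0.001, 0.745, 0.667, 0.981], [0.0, 0.0, 0.0, 1.0]]
{'clock': 0.1, 'joint_pos': [-1.282, 0.314, 0.045, 1.304, 0.0, 1.431], 'qvel': [0.0, -0.001, 0.003, 0.001, -0.0, 0.001], 'tau': [0.003, -48.172, 29.925, 0.013, -0.0, 0.0], 'tcp_pos': [0.239, -0.523, 0.241], 'orientation': [-0.001, 0.977, 0.213, -0.0], 'wrist_force': [-0.366, -0.148, -0.025], 'ft_torque': [-0.029, 0.008, 0.04], 'grip_force': 0.0, 'finger_gap': 0.085} 0.011
```

View pics/top0.png

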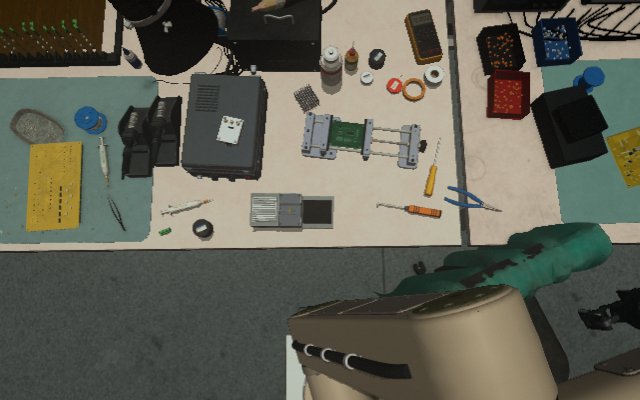

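View pics/side0.png

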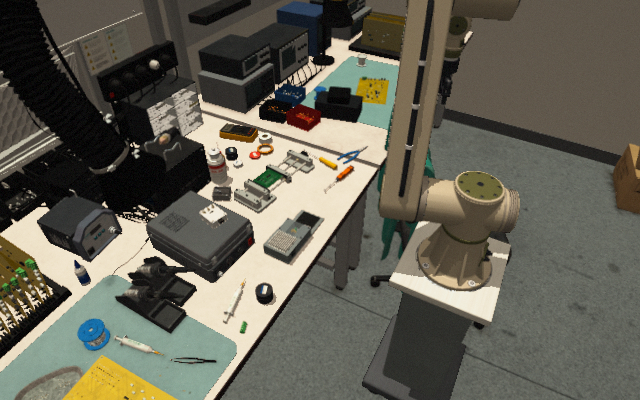

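Top view: the dock is at px (250–333, 193–230) with its mouth and shelf to the right. The pick is at (377–440, 204–216) with its hook to the left, and the pliers are at (447–500, 187–212). I'll enlarge this area.

```bash
cat > h.py <<'E'
from workcell import env
import cv2,numpy as np
def cam(n):
    c=env.read_camera(n);f=200/np.tan(np.radians(c["fov_y"]/2))
    c["K"]=np.array([[f,0,c["cx"]],[0,f,c["cy"]],[0,0,1]]);c["D"]=np.array(c["D"],float);c["T"]=np.array(c["T"]);return c
def ray(c,px):
    p=cv2.undistortPoints(np.array(px,float).reshape(-1,1,2),c["K"],c["D"])[:,0]
    d=np.c_[p[:,0],-p[:,1],-np.ones(len(p))]@c["T"][:3,:3].T
    return c["T"][:3,3],d
def plane(c,px,z):
    o,d=ray(c,px);return o+d*((z-o[2])/d[:,2])[:,None]
def proj(c,P):
    q=(np.atleast_2d(P)-c["T"][:3,3])@c["T"][:3,:3]
    return cv2.projectPoints(q*[1,-1,-1],np.zeros(3),np.zeros(3),c["K"],c["D"])[0][:,0]
def crop(c,x0,y0,x1,y1,k,name):
    cv2.imwrite("pics/"+name,cv2.resize(c["img"][y0:y1,x0:x1,::-1],None,fx=k,fy=k,interpolation=cv2.INTER_CUBIC))
E
python3 - <<'E'
from h import *
c=cam("top");crop(c,245,180,445,240,4,"t1.png")
s=cam("side");crop(s,255,155,365,265,5,"s1.png")
a=cv2.imread("pics/t1.png");b=cv2.imread("pics/s1.png")
print(a.shape,b.shape)
w=np.zeros((600,800,3),np.uint8);w[:240]=a;w[240:,:550]=b[100:460];cv2.imwrite("pics/both1.png",w)
# orange handle
for n,cc in(("top",c),("side",s)):
    h=cv2.cvtColor(cc["img"],cv2.COLOR_RGB2HSV)
    m=cv2.inRange(h,(4,150,130),(16,255,255))
    k,l,st,ce=cv2.connectedComponentsWithStats(m)
    for i in range(1,k):
        if st[i,4]>40: print(n,st[i],ce[i],cv2.minAreaRect(np.argwhere(l==i)[:,::-1].astype(np.float32)),plane(cc,ce[i],.012).round(4))
E
```

```text
(240, 800, 3) (550, 550, 3)
top [399  78  26  21 141] [412.53900709  88.04255319] ((412.0699462890625, 88.49000549316406), (20.5060977935791, 24.324472427368164), 81.8698959350586) [[ 0.8322 -0.2047  0.012 ]]
top [409 205  31  11 166] [423.6626506  210.21084337] ((423.76513671875, 210.3504638671875), (30.58440399169922, 5.8256001472473145), 9.865806579589844) [[ 0.476  -0.2185  0.012 ]]
side [250 144  14  14  63] [256.06349206 152.77777778] ((257.18463134765625, 152.02308654785156), (7.630404472351074, 17.453453063964844), 52.12501525878906) [[ 0.839  -0.1623  0.012 ]]
side [337 166  16  12  62] [344.48387097 171.61290323] ((344.6463317871094, 171.68295288085938), (3.7481703758239746, 17.335289001464844), 51.34019088745117) [[ 0.4749 -0.2222  0.012 ]]
```

View pics/both1.png

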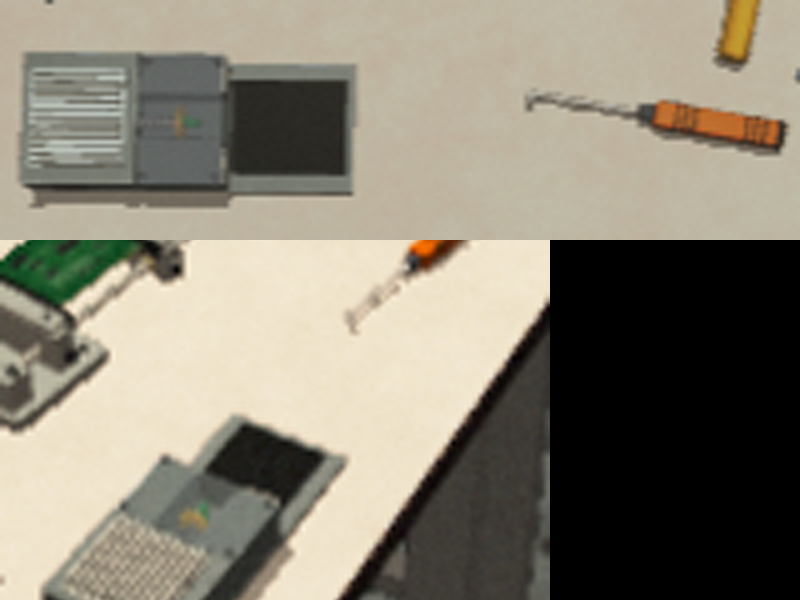

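The crop shows the housing corners at about (22,53), (228,53), (22,186) and (228,187). The shelf's outer edge runs (356,65)–(352,193). The brass collar is at (178,120), with the green eye to its right at (192,121). The pick's hook foot points down the image (pick +y = dock +y), so it only needs a yaw of about 10° to line up.

```bash
cat >> h.py <<'E'
def fit2(A,B): # B≈R A+t, 2D
    a=A-A.mean(0);b=B-B.mean(0)
    th=np.arctan2((a[:,0]*b[:,1]-a[:,1]*b[:,0]).sum(),(a*b).sum())
    R=np.array([[np.cos(th),-np.sin(th)],[np.sin(th),np.cos(th)]]);t=B.mean(0)-R@A.mean(0)
    return th,R,t,np.linalg.norm(B-(A@R.T+t),axis=1)
E
python3 - <<'E'
from h import *
c=cam("top")
up=lambda p:(np.array(p,float)+.5)/4-.5+[245,180]
H=plane(c,up([[22,53],[228,53],[22,186],[228,187]]),.041)[:,:2]
S=plane(c,up([[356,65],[352,193]]),.006)[:,:2]
M=np.array([[58,-45],[-78,-45],[58,45],[-78,45],[-166,-45],[-166,45]])/1e3
th,R,t,r=fit2(M,np.r_[H,S]);print("dock yaw",np.degrees(th),t,"res mm",r*1e3)
h=cv2.cvtColor(c["img"],cv2.COLOR_RGB2HSV)
o=h[180:240,245:333]
for nm,lo,hi in(("brass",(10,80,90),(28,255,255)),("green",(45,60,50),(85,255,255))):
    m=cv2.inRange(h,lo,hi);m[:200]=0;m[225:]=0;m[:,:270]=0;m[:,305:]=0
    p=np.argwhere(m>0)[:,::-1]
    if len(p): print(nm,len(p),p.mean(0),p.min(0),p.max(0),"dock mm",(plane(c,[p.mean(0)],.024)[0,:2]-t)@R*1e3)
m=cv2.inRange(h,(4,150,130),(16,255,255));m[:200]=0;m[220:]=0
p=np.argwhere(m>0)[:,::-1].astype(float)
W=plane(c,p,.014)[:,:2];mu=W.mean(0);v=np.linalg.svd(W-mu)[2][0];v*=np.sign(v[1])
pr=(W-mu)@v;print("pick handle",mu,(pr.min()+pr.max())/2,np.ptp(pr),"yaw",np.degrees(np.arctan2(v[1],v[0])))
# shank: darker/greyer than bench
print("hook",plane(c,up([[530,95],[528,108]]),.009)[:,:2],"ferrule",plane(c,up([[646,115]]),.009)[0,:2])
st=env.get_state();q=st["orientation"];print("tool x yaw",np.degrees(2*np.arctan2(q[2],q[1])))
print("screwdriver end",plane(c,up([[732,65]]),.01)[0])
E
```

```text
dock yaw 88.97374221362173 [0.47936091 0.19421888] res mm [2.39593772 1.53714375 0.84540334 2.70986347 0.65755495 2.51947464]
brass 6 [289.16666667 210.16666667] [289 208] [290 212] dock mm [-44.79409225  -0.95173612]
green 5 [292. 210.] [291 209] [293 211] dock mm [-52.52578378  -1.43953961]
pick handle [ 0.47566734 -0.21819132] -0.00020117253034812252 0.08278484901300434 yaw 79.2941883527198
hook [[ 0.49730673 -0.09222827]
 [ 0.48824355 -0.09055666]] ferrule [ 0.48219758 -0.17137162]
tool x yaw 24.56994525934459
screwdriver end [ 0.51609333 -0.23185031  0.01      ]
```

```bash
python3 -m jog '[[0.3,0,0,0,-7],[0.3,0,0,0,-7],[0.3,0,0,0,-7],[0.3,0,0,0,-7],[0.3,0,0,0,-7]]'; python3 -m jog '[[0.3,0,0,0,-7],[0.3,0,0,0,-7],[0.3,0,0,0,-5.7],[0.3,0.0348,0.0176,0,0],[0.3,0.0348,0.0176,0,0]]';python3 -m jog '[[0.3,0.0348,0.0176,0,0],[0.3,0.0348,0.0176,0,0],[0.3,0.0348,0.0176,0,0],[0.3,0.0348,0.0176,0,0],[0.3,0.0348,0.0176,0,0]]';python3 -m jog '[[0.3,0.0348,0.0176,0,0],[0.3,0.0348,0.0176,0,0],[0.3,0.0348,0.0176,0,0],[0.3,0,0,0,0],[0.3,0,0,0,0]]'
cat >> h.py <<'E'
def yaw():
    q=env.get_state()["orientation"];return np.degrees(2*np.arctan2(q[2],q[1]))
def need(xy,yw=None):
    s=env.get_state();y=np.radians(yaw());d=np.array(xy)-s["tcp_pos"][:2]
    print("need tx %.4f ty %.4f"%(d@[np.cos(y),np.sin(y)],d@[np.sin(y),-np.cos(y)]),"z",s["tcp_pos"][2],"turn",None if yw is None else yaw()-yw,"F",np.round(s["wrist_force"],2),"gap",s["finger_gap"])
E
python3 -c "
from h import *
need([.4766,-.214],79.3)"
```

```text
clock: 0.67
tcp_pos: [0.239, -0.5229, 0.2421]
orientation: [-0.0, 0.866, 0.499, 0.0]
wrist_force: [-0.4, -0.2, 0.8]
finger_gap: 0.03
grip_force: 0.0
clock: 1.08
tcp_pos: [0.2861, -0.4617, 0.2417]
orientation: [-0.0, 0.771, 0.636, 0.0]
wrist_force: [1.1, 0.5, 0.3]
finger_gap: 0.0297
grip_force: 0.0
clock: 1.5
tcp_pos: [0.4062, -0.3049, 0.2424]
orientation: [0.0, 0.77, 0.638, 0.0]
wrist_force: [0.4, -0.3, 0.0]
finger_gap: 0.0305
grip_force: 0.0
clock: 1.92
tcp_pos: [0.4777, -0.212, 0.2422]
orientation: [-0.0, 0.769, 0.64, -0.0]
wrist_force: [-0.1, -0.1, 0.1]
finger_gap: 0.0298
grip_force: 0.0
need tx -0.0022 ty -0.0007 z 0.24218774208957808 turn 0.2339556460054837 F [-0.14 -0.05  0.14] gap 0.029779071056474798
```

```bash
python3 -m jog '[[0.3,-0.001,-0.0007,0.04,0],[0.3,-0.001,0,0.04,0],[0.3,0,0,0.04,0],[0.3,0,0,0.04,0],[0.3,0,0,0.027,0]]';python3 -m jog '[[0.3,0,0,0,0],[0.3,0,0,0,0]]'
python3 - <<'E'
from h import *
c=cam("top");s=cam("side");crop(c,380,160,480,240,4,"a.png");crop(s,300,130,400,230,6,"b.png")
w=np.zeros((600,800,3),np.uint8);a=cv2.imread("pics/a.png");b=cv2.imread("pics/b.png");w[:320,:400]=a;w[:480,400:]=b[:480,:400];cv2.imwrite("pics/grasp1.png",w)
need([.4766,-.214],79.3)
E
```

```text
clock: 2.33
tcp_pos: [0.4731, -0.216, 0.0519]
orientation: [-0.002, 0.771, 0.637, -0.001]
wrist_force: [-0.1, 1.1, 0.3]
finger_gap: 0.03
grip_force: 0.0
clock: 2.5
tcp_pos: [0.4739, -0.2161, 0.0543]
orientation: [-0.002, 0.771, 0.637, -0.001]
wrist_force: [-0.6, 0.2, -0.2]
finger_gap: 0.03
grip_force: 0.0
need tx 0.0032 ty -0.0006 z 0.05715960463566625 turn -0.10685755838034083 F [ 0.57 -0.77  0.42] gap 0.029944208932834775
```

View pics/grasp1.png

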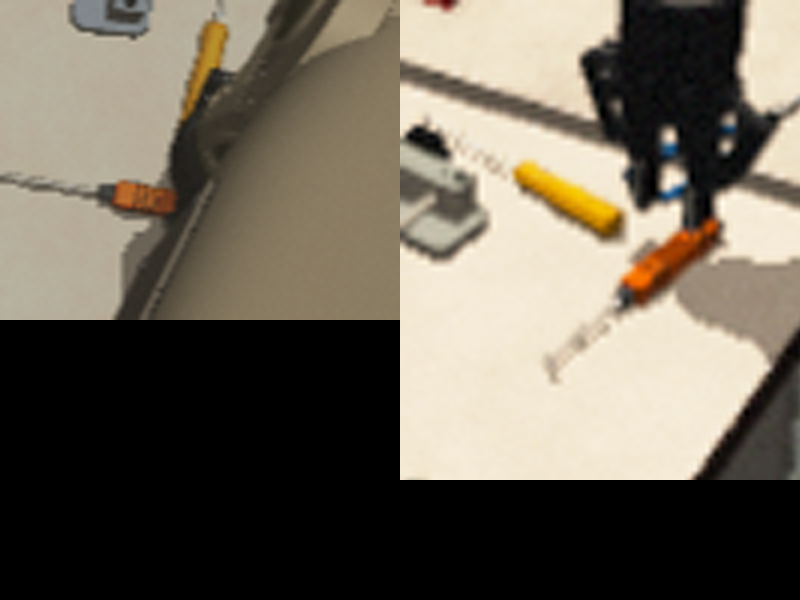

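The gripper stands over the handle with the screwdriver just clear, and the jaws straddle it. I'll descend the rest of the way and grip.

```bash
python3 -m jog '[[0.3,0.002,-0.0005,0.015,0],[0.3,0,0,0.015,0],[0.3,0,0,0.008,0],[0.3,0,0,0,0],[0.3,0,0,0,0]]'; python3 -m jog '[[1,0,0,0,0],[1,0,0,0,0],[1,0,0,0,0],[1,0,0,0,0],[1,0,0,0,0]]' 60
python3 -c "
from h import *
need([.4766,-.214],79.3)"
```

```text
clock: 3.02
tcp_pos: [0.4763, -0.2142, 0.0185]
orientation: [0.001, 0.77, 0.638, 0.0]
wrist_force: [0.9, 0.2, 1.2]
finger_gap: 0.03
grip_force: 0.0
clock: 3.43
tcp_pos: [0.4767, -0.2144, 0.019]
orientation: [0.001, 0.77, 0.638, 0.0]
wrist_force: [-0.1, 1.3, 6.1]
finger_gap: 0.0162
grip_force: 59.9
need tx 0.0004 ty -0.0002 z 0.018969466757837297 turn -0.030666358184191722 F [-0.11  1.3   6.05] gap 0.016213389039066925
```

```bash
python3 -m jog '[[1,0,0,-0.02,0],[1,0,0,-0.03,0],[1,0,0,0,-4.9],[1,0,0,0,-4.8]]'; python3 -m jog '[[1,0.037,0.0018,0,0],[1,0.037,0.0018,0,0],[1,0.037,0.0018,0,0],[1,0.037,0.0018,0,0],[1,0.032,0.0018,0,0]]'; python3 -m jog '[[1,0,0,0,0],[1,0,0,0,0],[1,0,0,0,0],[1,0,0,0,0]]'
python3 - <<'E'
from h import *
need([.489,-.03],89)
c=cam("top");s=cam("side");crop(c,245,175,385,245,5,"a.png");crop(s,250,140,370,265,4,"b.png")
cv2.imwrite("pics/t2full.png",c["img"][:,:,::-1]);cv2.imwrite("pics/s2full.png",s["img"][:,:,::-1])
w=np.zeros((600,800,3),np.uint8);a=cv2.imread("pics/a.png");b=cv2.imread("pics/b.png");w[:350,:700]=a
w[350:600,:480]=b[100:350];cv2.imwrite("pics/pre1.png",w)
E
```

```text
clock: 3.77
tcp_pos: [0.4775, -0.2148, 0.07]
orientation: [0.003, 0.712, 0.702, 0.001]
wrist_force: [-0.4, 0.7, -0.4]
finger_gap: 0.0163
grip_force: 59.2
clock: 4.18
tcp_pos: [0.4878, -0.0319, 0.0679]
orientation: [0.0, 0.713, 0.701, 0.0]
wrist_force: [0.7, 0.2, -0.3]
finger_gap: 0.0161
grip_force: 59.1
clock: 4.52
tcp_pos: [0.4882, -0.0349, 0.0676]
orientation: [0.0, 0.714, 0.7, 0.0]
wrist_force: [0.1, -0.8, -1.9]
finger_gap: 0.0163
grip_force: 59.1
need tx 0.0049 ty 0.0007 z 0.0675588867395884 turn -0.10231813570116799 F [ 0.15 -0.76 -1.86] gap 0.01633291149732107
```

View pics/pre1.png

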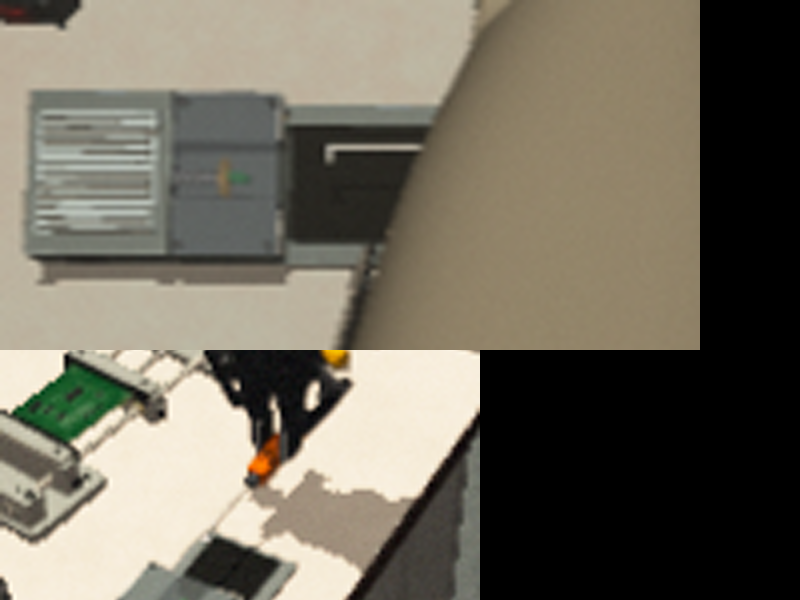

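The pick is held level and straight. In the top crop the shank is at row ≈149 and the foot tip at (330,160). The collar is at (224,178) and the eye at (240,178). I'll measure these to sub-pixel level.

```bash
cat > m.py <<'E'
from h import *
def shank(c,u0,u1,v0,v1,zs):
    g=cv2.cvtColor(c["img"],cv2.COLOR_RGB2GRAY).astype(float)
    P=[]
    for u in range(u0,u1):
        w=np.clip(g[v0:v1,u]-np.median(g[v0:v1,u])-15,0,None)
        if w.sum()>20:P.append([u,(w*np.arange(v0,v1)).sum()/w.sum()])
    W=plane(c,P,zs)[:,:2];mu=W.mean(0);v=np.linalg.svd(W-mu)[2][0];v*=np.sign(v[1])
    return mu,np.degrees(np.arctan2(v[1],v[0])),P
E
python3 - <<'E'
from m import *
c=cam("top");s=cam("side")
tz=env.get_state()["tcp_pos"][2];zs=.0576
mu,a,P=shank(c,314,327,200,210,zs);print("shank",mu,a,np.round(P,2).tolist())
g=cv2.cvtColor(c["img"],cv2.COLOR_RGB2GRAY)
print(g[200:212,306:318])
# housing & shelf long edges: strongest vertical gradients with subpixel
G=cv2.Sobel(g.astype(float),cv2.CV_64F,0,1)
def edge(cols,v0,v1,z):
    Q=[]
    for u in cols:
        w=np.abs(G[v0:v1,u])**2;Q.append([u,(w*np.arange(v0,v1)).sum()/w.sum()])
    W=plane(c,Q,z)[:,:2];p=np.polyfit(W[:,1],W[:,0],1);return p
for nm,cols,v0,v1,z in(("hous top",range(252,298),190,196,.041),("hous bot",range(252,298),223,228,.041),("shelf top",range(305,325),193,198,.006)):
    p=edge(cols,v0,v1,z);print(nm,"x at y=.14: %.4f slope deg %.2f; x at .05 %.4f"%(np.polyval(p,.14),np.degrees(np.arctan(p[0])),np.polyval(p,.05)))
h=cv2.cvtColor(c["img"],cv2.COLOR_RGB2HSV)
hh=h[205:217,284:300].astype(int);print(hh[...,1]);print(hh[...,0])
E
```

```text
shank [0.48985788 0.06430687] 89.21826008224818 [[314.0, 203.95], [315.0, 203.94], [316.0, 203.93], [317.0, 203.94], [318.0, 203.93], [319.0, 203.95], [320.0, 203.94], [321.0, 203.93], [322.0, 203.93], [323.0, 203.93], [324.0, 203.92], [325.0, 203.93], [326.0, 203.94]]
[[ 40  39  39  41  41  38  39  38  39  47  52  52]
 [ 39  40  38  38  39  38  39  40  39  37  39  39]
 [ 40  38  37  39  37  38  38  39  40  40  39  41]
 [ 39  40  40  39  47  57  61  60  60  62  62  63]
 [ 39  38  39  39 106 156 167 166 166 166 167 169]
 [ 38  39  38  39 134 120  55  41  40  42  43  43]
 [ 37  39  39  39 132 115  49  38  38  39  39  40]
 [ 39  39  40  38  87  79  41  38  39  38  39  39]
 [ 38  37  39  37  38  38  39  39  39  38  36  39]
 [ 39  39  38  37  40  39  37  37  37  37  38  38]
 [ 37  39  39  39  39  39  40  39  39  38  38  37]
 [ 38  40  39  38  36  38  38  37  38  38  38  37]]
hous top x at y=.14: 0.5238 slope deg 1.56; x at .05 0.5214
hous bot x at y=.14: 0.4338 slope deg 1.09; x at .05 0.4321
shelf top x at y=.14: 0.5239 slope deg 1.40; x at .05 0.5217
[[ 6  6  6 11  8 11 14  6 11  3  6  
[... 489 characters left out ...]
0  5 10  5 13  8  8 13  8  8  5  5]
 [ 8 10  8 10  5  8  5  8 10 10  8  8  8  8  8  8]]
[[90 60 90 83 80 60 54 75 68 90 75 80 90 80 75 80]
 [60 70 83 70 50 27 27 45 60 70 70 68 70 60 75 75]
 [70 70 70 83 30 20 20 26 80 60 72 60 68 70 60 70]
 [60 80 75 75 25 19 20 27 75 60 60 66 70 70 60 70]
 [30 60 30 45 20 19 29 60 69 67 71 66 75 68 75 68]
 [30 20 30 30 18 19 32 66 68 68 67 65 68 68 60 80]
 [20 30 30 45 21 19 21 56 68 69 68 75 83 68 83 80]
 [70 75 60 70 25 20 20 30 75 75 75 72 75 84 70 75]
 [72 72 80 75 27 19 19 26 60 75 70 68 60 68 70 80]
 [70 60 90 70 75 25 21 30 60 70 80 72 70 75 70 60]
 [70 75 68 70 68 60 75 75 84 90 70 78 60 70 75 60]
 [70 68 70 75 60 70 60 60 75 75 80 70 80 80 70 70]]
```

```bash
python3 - <<'E'
from m import *
s=cam("side")
# predicted shank axis at three heights vs observed bright/dark in side image
for z in(.048,.0576,.067):
    # keep the top-view ray: shift x,y along ray
    c=cam("top") if z==.048 else c
    print(z,proj(s,plane(c,[[311,203.95],[325,203.95],[310.5,207]],z)).round(1).tolist())
crop(s,285,190,345,240,10,"side2.png");i=cv2.imread("pics/side2.png");cv2.imwrite("pics/side2.png",i)
E
```

```text
0.048 [[299.1, 213.5], [304.9, 206.6], [301.0, 214.6]]
0.0576 [[299.5, 211.4], [305.3, 204.6], [301.5, 212.5]]
0.067 [[299.9, 209.4], [305.7, 202.7], [301.9, 210.5]]
```

View pics/side2.png

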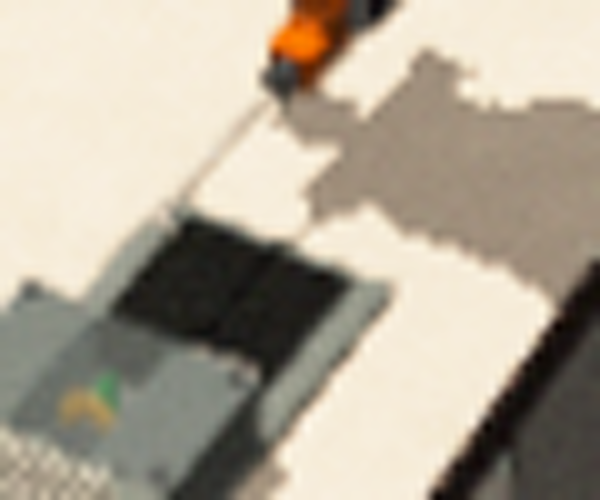

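The side crop shows the shank running from the ferrule at (275,95) to around (185,195). The eye is at (105,388). The shelf's outer corners are at about (190,207) and (393,290). I'll check the height against these references.

```bash
python3 - <<'E'
from m import *
s=cam("side");c=cam("top")
f=lambda P:((proj(s,P)-[285,190]+.5)*10-.5).round(0).tolist()
th=np.radians(88.75);R=np.array([[np.cos(th),-np.sin(th)],[np.sin(th),np.cos(th)]])
o=np.array([.4788,.14])-R@[-.0542,0]
def D(x,y,z):return np.r_[o+R@[x,y],z]
print("origin",o)
print("shelf corners pred",f([D(-.166,-.045,.006),D(-.166,.045,.006)]),"eye",f([D(-.052,0,.03)]),"mouth top corners",f([D(-.078,-.045,.041),D(-.078,.045,.041)]))
g=cv2.cvtColor(s["img"],cv2.COLOR_RGB2GRAY).astype(int)
# shank: per-row darkest col over white bench
for v in range(199,212): print(v,g[v,300:316].tolist())
E
```

```text
origin [0.47998237 0.1941871 ]
shelf corners pred [[164.0, 189.0], [393.0, 281.0]] eye [[97.0, 396.0]] mouth top corners [[21.0, 272.0], [260.0, 372.0]]
199 [236, 237, 238, 239, 238, 238, 237, 238, 238, 236, 233, 209, 125, 70, 107, 104]
200 [236, 238, 237, 238, 238, 237, 236, 238, 237, 232, 213, 194, 198, 120, 148, 147]
201 [237, 239, 238, 237, 237, 237, 237, 237, 230, 213, 191, 217, 209, 146, 146, 149]
202 [236, 238, 238, 238, 239, 238, 236, 232, 209, 199, 226, 233, 184, 147, 150, 148]
203 [237, 237, 237, 236, 237, 236, 231, 224, 205, 211, 239, 238, 232, 196, 182, 146]
204 [237, 236, 236, 236, 237, 233, 215, 212, 214, 239, 238, 239, 238, 238, 231, 190]
205 [237, 237, 236, 235, 237, 230, 210, 218, 239, 239, 238, 239, 239, 237, 238, 237]
206 [238, 238, 236, 236, 232, 213, 208, 238, 239, 239, 240, 239, 239, 238, 238, 237]
207 [238, 237, 235, 231, 206, 200, 236, 238, 237, 239, 238, 239, 238, 238, 237, 234]
208 [238, 237, 228, 209, 183, 222, 236, 237, 238, 239, 238, 238, 237, 237, 234, 210]
209 [235, 226, 208, 177, 212, 239, 238, 237, 238, 238, 238, 238, 239, 238, 232, 183]
210 [227, 199, 174, 140, 197, 229, 236, 237, 237, 238, 239, 239, 239, 237, 238, 229]
211 [207, 204, 131, 125, 115, 166, 204, 224, 226, 231, 238, 238, 239, 239, 237, 228]
```

```bash
python3 -m jog '[[1,0,0.0008,0.011,0.4],[1,0,0,0.011,0],[1,0,0,0.011,0],[1,0,0,0,0],[1,0,0,0,0]]'; python3 -m jog '[[1,0,0,0,0],[1,0,0,0,0],[1,0,0,0,0]]'
python3 - <<'E'
from m import *
need([.489,-.03],88.75)
c=cam("top");s=cam("side")
g=cv2.cvtColor(c["img"],cv2.COLOR_RGB2GRAY);print(g[202:215,304:322])
g=cv2.cvtColor(s["img"],cv2.COLOR_RGB2GRAY);print(g[200:224,296:316])
E
```

```text
clock: 5.33
tcp_pos: [0.488, -0.0338, 0.0339]
orientation: [-0.001, 0.716, 0.698, -0.0]
wrist_force: [0.1, 0.3, -0.2]
finger_gap: 0.0164
grip_force: 59.1
clock: 5.58
tcp_pos: [0.4893, -0.034, 0.035]
orientation: [0.001, 0.716, 0.698, 0.0]
wrist_force: [-0.1, -0.9, -0.4]
finger_gap: 0.0162
grip_force: 59.1
need tx 0.0040 ty -0.0004 z 0.034987347051449 turn -0.18380548198067004 F [-0.09 -0.95 -0.45] gap 0.016170143200056154
[[ 40  38  38  39  38  38  41  39  42  38  39  40  38  39  39  41  41  39]
 [ 39  41  39  39  39  38  39  39  37  39  41  41  42  40  40  41  38  39]
 [ 38  39  39  39  40  38  41  48  50  51  52  52  50  49  48  48  48  50]
 [ 39  41  38  39  40  39  68 109 122 120 120 121 122 111 104 104 103 104]
 [ 39  39  38  37  37  39  78  99  86  72  73  73  74  74  77  76  77  80]
 [ 39  39  39  38  39  38  75  92  65  38  38  37  38  36  37  37  39  37]
 [ 39  40  38  39  40  41  63  82  58  35  33  34  33  33  34  32  35  33]
 [ 39  40  39  39  38  40  40  36  34  36  34  34  34  35  34  36  34  35]
 [ 40  40  38  38  37  39  39  35  37  40  38  39  39  37  36  39  39  38]
[... 1642 characters left out ...]
  36  64
  112 167]
 [163 157 140  87  51 105 150  68  32  29  31  16  24  34  34  31  32  31
   38  66]
 [159 152  94  46  94 130  87  32  31  30  23  29  31  29  34  28  32  30
   29  29]
 [154 125  50  82 170 152  41  32  30  27  23  29  28  33  35  30  27  34
   30  32]
 [128  47  35  97 181 146  64  36  23  22  25  34  29  33  32  32  30  31
   34  28]
 [ 71  29  28  32  50  76  75  27  19  26  31  33  32  29  32  30  29  31
   29  30]
 [ 61  47  35  33  30  30  29  17  22  34  31  33  30  28  28  32  31  28
   29  31]
 [ 93  80  63  56  42  30  24  28  31  32  32  32  29  33  33  30  30  30
   31  34]
 [ 93  94  93  88  77  54  34  32  27  30  31  29  29  32  29  29  30  29
   33  58]]
```

```bash
cat >> m.py <<'E'
def tri(c,a,s,b):
    o1,d1=ray(c,[a]);o2,d2=ray(s,[b]);d1=d1[0];d2=d2[0]
    k=np.linalg.lstsq(np.c_[d1,-d2],o2-o1,rcond=None)[0]
    p,q=o1+d1*k[0],o2+d2*k[1];return (p+q)/2,np.linalg.norm(p-q)
E
python3 - <<'E'
from m import *
c=cam("top");s=cam("side")
def cen(cc,lo,hi,x0,y0,x1,y1):
    h=cv2.cvtColor(cc["img"],cv2.COLOR_RGB2HSV)[y0:y1,x0:x1]
    m=cv2.inRange(h,lo,hi);w=m/255.*np.clip(h[...,1].astype(float)-25,0,None);yy,xx=np.mgrid[y0:y1,x0:x1]
    return [(w*xx).sum()/w.sum(),(w*yy).sum()/w.sum()]
g=[cen(k,(40,30,30),(90,255,255),*b) for k,b in((c,(284,204,300,217)),(s,(286,220,300,236)))]
b=[cen(k,(8,30,30),(30,255,255),*b) for k,b in((c,(284,204,300,217)),(s,(286,220,300,240)))]
print("green",g,tri(c,g[0],s,g[1]));print("brass",b,tri(c,b[0],s,b[1]))
print("corner",tri(c,[310.9,205.2],s,[300.1,218.6]),"tip",tri(c,[310.9,208.2],s,[301.8,219.8]))
print("shank",shank(c,314,322,202,210,.0245)[:2],"hook@top",plane(c,[[310.9,205.2]],.0245))
E
```

```text
green [[np.float64(292.31829573934834), np.float64(210.08270676691728)], [np.float64(295.4654088050315), np.float64(228.12893081761007)]] (array([0.47707493, 0.139483  , 0.03360669]), np.float64(0.0022627261693276782))
brass [[np.float64(289.32868757259), np.float64(210.12891986062718)], [np.float64(291.7825036249396), np.float64(233.02899951667473)]] (array([0.48199339, 0.15019315, 0.01759467]), np.float64(0.0029805434844107814))
corner (array([0.49021781, 0.08920688, 0.02639168]), np.float64(0.003734459617141522)) tip (array([0.48286397, 0.08959294, 0.02450079]), np.float64(0.002425991437329565))
shank (array([0.49143442, 0.0719806 ]), np.float64(87.11583878222798)) hook@top [[0.49229389 0.08998878 0.0245    ]]
```

```bash
python3 -m jog '[[1,0.008,0,0,0],[1,0.008,0,0,0],[1,0.006,0,0,0],[1,0,0,0,0]]'; python3 -m jog '[[1,0.004,0,0,0],[1,0.004,0,0,0],[1,0,0,0,0]]'; python3 - <<'E'
from m import *
need([.49,.02],88.75)
c=cam("top");s=cam("side");crop(c,280,190,330,220,10,"in1.png")
a=cv2.imread("pics/in1.png");crop(s,280,205,315,240,10,"in1s.png");b=cv2.imread("pics/in1s.png")
w=np.zeros((350,850,3),np.uint8);w[:300,:500]=a;w[:,500:]=b;cv2.imwrite("pics/in1.png",w[:,:800])
E
```

```text
clock: 6.12
tcp_pos: [0.4889, -0.0103, 0.0342]
orientation: [-0.0, 0.715, 0.699, 0.0]
wrist_force: [-0.1, 0.0, -1.4]
finger_gap: 0.0159
grip_force: 59.1
clock: 6.37
tcp_pos: [0.4893, -0.0031, 0.0342]
orientation: [-0.0, 0.716, 0.698, -0.0]
wrist_force: [-0.3, 0.4, -0.4]
finger_gap: 0.016
grip_force: 59.1
need tx 0.0231 ty 0.0001 z 0.034221669445567 turn -0.14035593172297922 F [-0.33  0.43 -0.39] gap 0.015956351540323776
```

View pics/in1.png

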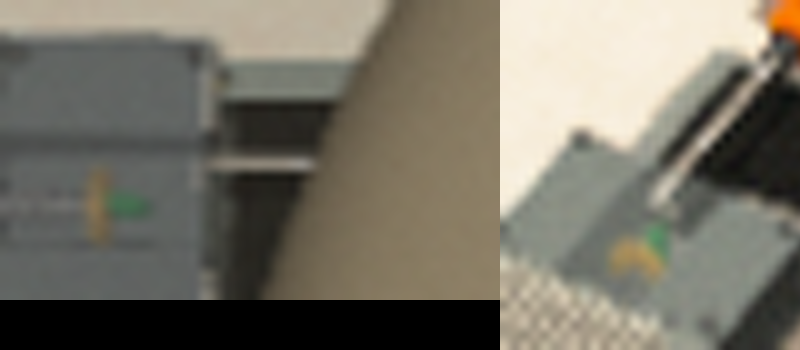

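The hook is through the mouth with no contact force. In the top crop the shank is at row ≈163, the collar at (100,206) and the eye at (127,206). I'll compute the lateral offset from these.

```bash
python3 - <<'E'
from m import *
c=cam("top")
g=cv2.cvtColor(c["img"],cv2.COLOR_RGB2GRAY).astype(int);print(g[202:211,286:312])
mu,a,P=shank(c,303,311,203,210,.0245);print(mu,a,np.round(P,2).tolist())
B=plane(c,[[289.33,210.13],[292.3,210.1]],.0245)[:,:2]
for yw in(88.6,88.9,89.1):
    u=np.radians(yw);n=np.array([-np.sin(u),np.cos(u)]);x=np.array([np.cos(u),np.sin(u)])
    print(yw,"shank dock-y rel collar/eye mm",(mu-B)@n*1e3,"dx",(B-mu)@x*1e3)
s=env.get_state()["tcp_pos"];print(mu-s[:2])
E
```

```text
[[ 98 100  99  98  99 100  99  99 101  99 100 100  99 100 117  91  66  53
   39  40  38  38  37  38  38  38]
 [ 87  87  88  87  89  87  89  88  91  91  89  92  92  93  74  56  67  54
   38  37  39  40  38  39  39  39]
 [ 79  77  77  78  79  78  78  78  79  80  77  78  78  78  67  56  67  56
   43  41  43  41  42  42  43  43]
 [ 88  89  88  89  90  89  88  91  89  87  90  90  89  92  85  84  92  83
   78  79  76  77  77  77  78  68]
 [ 98  99 100 101  99  97  99 100  99  99 101 100  99 104  98  97 113 105
  120 127 123 124 128 131 130 102]
 [ 99  99  98 102  98  98  98 100  98  99  98  98  99 107  91  70  70  53
   37  38  37  39  38  38  43  72]
 [100  98 101 105  99  96 100 100  99 100  99 100 100 108  92  72  57  40
   33  34  34  33  34  34  51  78]
 [ 97  90  97 110 101  95  98  97  97  97  98  99  99  98  80  70  59  44
   32  34  34  35  34  39  66  85]
 [110 108 112 118 105  93  94  93  87  94 100 100  99  99  83  69  70  55
   38  37  38  38  35  53  75  89]]
[0.49092179 0.1020132 ] 88.39873916368937 [[303.0, 205.72], [304.0, 205.73], [305.0, 205.74], [306.0, 205.76], [307.0, 205.76], [308.0, 205.76], [309.0, 205.77], [310.0, 205.84]]
88.6 shank dock-y rel collar/eye mm [-12.53637193 -12.37134556] dx [46.61322874 38.50573623]
88.9 shank dock-y rel collar/eye mm [-12.29213491 -12.16956133] dx [46.67822977 38.56998432]
89.1 shank dock-y rel collar/eye mm [-12.12912259 -12.03485282] dx [46.72085295 38.61222903]
[0.00147305 0.10587044]
```

```bash
python3 -m jog '[[1,0.002,0.0006,0,0],[1,0.004,0,0,0],[1,0.004,0,0,0],[1,0,0,0,0]]'; python3 -m jog '[[1,0.003,0,0,0],[1,0.003,0,0,0],[1,0,0,0,0]]';python3 -m jog '[[1,0.002,0,0,0],[1,0,0,0,0],[1,0,0,0,0]]'
```

```text
clock: 6.85
tcp_pos: [0.4902, 0.0068, 0.0343]
orientation: [-0.0, 0.716, 0.698, 0.0]
wrist_force: [0.4, -0.8, -0.3]
finger_gap: 0.0163
grip_force: 59.1
clock: 7.1
tcp_pos: [0.4904, 0.0127, 0.0343]
orientation: [-0.0, 0.716, 0.698, 0.0]
wrist_force: [0.4, -0.5, -1.4]
finger_gap: 0.0163
grip_force: 59.1
clock: 7.35
tcp_pos: [0.4905, 0.0142, 0.0343]
orientation: [0.0, 0.716, 0.698, -0.0]
wrist_force: [0.5, -0.5, 0.2]
finger_gap: 0.0164
grip_force: 59.1
```

```bash
for i in 1; do python3 -m jog '[[1,0.001,0,0,0],[1,0.001,0,0,0],[1,0,0,0,0]]';python3 -m jog '[[1,0.001,0,0,0],[1,0,0,0,0]]';python3 -m jog '[[1,0.0007,0,0,0],[1,0,0,0,0]]'; python3 -m jog '[[1,0.0005,0,0,0],[1,0,0,0,0]]'; done | grep -E "tcp|force"
```

```text
tcp_pos: [0.4905, 0.0162, 0.0343]
wrist_force: [-0.3, -0.3, -1.0]
grip_force: 59.1
tcp_pos: [0.4905, 0.0172, 0.0343]
wrist_force: [-0.5, 0.3, -0.8]
grip_force: 59.1
tcp_pos: [0.4906, 0.0179, 0.0343]
wrist_force: [0.7, -0.1, -0.5]
grip_force: 59.1
tcp_pos: [0.4905, 0.0184, 0.0343]
wrist_force: [-0.1, -0.6, -0.8]
grip_force: 59.1
```

```bash
python3 -m jog '[[1,0.0005,0,0,0],[1,0,0,0,0]]' | grep -E "tcp|wrist"; python3 -m jog '[[1,0.0005,0,0,0],[1,0,0,0,0]]' | grep -E "tcp|wrist"
```

```text
tcp_pos: [0.4906, 0.0189, 0.0343]
wrist_force: [-0.4, 0.1, -1.0]
tcp_pos: [0.4906, 0.0194, 0.0343]
wrist_force: [0.0, -0.5, -1.3]
```

```bash
python3 -m jog '[[1,0.0005,0,0,0],[1,0,0,0,0]]' | grep -E "tcp|wrist"; python3 -c "
from m import *
c=cam('top')
h=cv2.cvtColor(c['img'],cv2.COLOR_RGB2HSV);g=cv2.cvtColor(c['img'],cv2.COLOR_RGB2GRAY)
print(g[202:213,284:302]);print(h[204:213,284:302,1])"
```

```text
tcp_pos: [0.4906, 0.0198, 0.0343]
wrist_force: [0.3, -1.1, -0.5]
[[ 98  99  99  98  98  99 100 100  99  99  99  98  99  98 100  94  87  91]
 [ 86  86  85  86  85  86  88  88  88  88  89  91  90  89  90  86  87  93]
 [ 78  77  78  77  79  79  76  81  82  84  82  82  82  86  79  81  89  95]
 [ 88  87  89  87  88  89  88 106 122 126 129 128 130 135 110  86  93 100]
 [ 98  98  97  97 100 100  95 105 106  99  96  99  99  98  92  89  95 100]
 [ 98  97  99  99  99 101  97 109 107  97  99  98  99  93  88  90  99 101]
 [ 96  96  97  99 101 106 100 111 107  96  96 100  97  89  85  95 100 103]
 [ 93  91  96  89 100 110 101  94  97  96  98  98  90  82  89  96 101 107]
 [103 108 109 106 112 117 103  93  94  94  88  93  87  84  90  98 101 107]
 [ 95  90  95  93  99 113  95  86  90  89  87  94  89  88  94  99 104 109]
 [ 91  95  93  95 101 105  99  95  98 100  98  93  87  89  97 104 106 109]]
[[ 3  7 10  3 10  6  7  6  6  3  6  3  6  6 10 50 70 70]
 [ 6  6  6  6  6  8  9 12 12 14 12 12 14  4 18 65 66 68]
 [ 8  8  8  8  8 28 36 17 10  8  8  3  5  8 43 70 69 70]
 [ 8 10 10  5 13 73 76 25  9  5  8 13 10 11 49 74 71 71]
 [10 10  8  8 37 82 76 25  9 10  5  8  8 31 61 71 73 72]
 [11  6  5  8 46 86 71 50 55 45 20 10 11 49 70 70 69 70]
 [ 7  7  7  5 57 96 74 79 90 87 60 16 23 64 74 71 74 70]
 [ 8  3  5  5 46 91 85 44 59 60 44 18 33 69 68 73 72 73]
 [ 6  8  5 11 32 86 83 21 10  8  8 14 49 68 71 72 70 72]]
```

The foot can now be seen through the cover at px (291.5, 205–208), right in front of the collar (289–290). I'll creep until I feel contact.

```bash
python3 -m jog '[[1,0.0004,0,0,0],[1,0,0,0,0]]' | grep -E "tcp|wrist"; python3 -m jog '[[1,0,0,0,0]]' | grep -E "tcp|wrist"
```

```text
tcp_pos: [0.4907, 0.02, 0.0343]
wrist_force: [-0.5, -1.6, -0.9]
tcp_pos: [0.4907, 0.02, 0.0343]
wrist_force: [-0.5, -2.7, -0.2]
```

```bash
python3 -m jog '[[1,0.0004,0,0,0],[1,0,0,0,0]]' | grep -E "tcp|wrist"; python3 -m jog '[[1,0,0,0,0]]' | grep -E "tcp|wrist"
```

```text
tcp_pos: [0.4907, 0.0202, 0.0343]
wrist_force: [0.1, -4.3, -0.4]
tcp_pos: [0.4907, 0.0202, 0.0343]
wrist_force: [-0.3, -3.4, -0.6]
```

Contact is felt at TCP y≈0.0198 (about −3.5 N now). I'll back off 1.5 mm from contact and ease sideways into the eye.

```bash
python3 -m jog '[[1,-0.0015,0,0,0],[1,-0.001,0,0,0],[1,0,0,0,0]]' | grep -E "tcp|wrist"; python3 -m jog '[[1,0,-0.001,0,0],[1,0,-0.001,0,0],[1,0,0,0,0]]' | grep -E "tcp|wrist"
```

```text
tcp_pos: [0.4905, 0.0184, 0.0342]
wrist_force: [0.3, -0.6, -1.1]
tcp_pos: [0.4881, 0.0184, 0.0342]
wrist_force: [0.3, 0.5, -0.9]
```

```bash
python3 -m jog '[[1,0,-0.0007,0,0],[1,0,-0.0006,0,0],[1,0,0,0,0]]' | grep -E "tcp|wrist"; python3 -m jog '[[1,0,-0.0005,0,0],[1,0,-0.0005,0,0],[1,0,0,0,0]]' | grep -E "tcp|wrist"
```

```text
tcp_pos: [0.4871, 0.0183, 0.0343]
wrist_force: [-0.0, 0.2, -0.8]
tcp_pos: [0.4861, 0.0182, 0.0343]
wrist_force: [0.1, -0.2, -0.7]
```

```bash
python3 -m jog '[[1,0,-0.0008,0,0],[1,0,-0.0007,0,0],[1,0,0,0,0]]' | grep -E "tcp|wrist"; python3 -m jog '[[1,0,-0.0006,0,0],[1,0,-0.0006,0,0],[1,0,0,0,0]]' | grep -E "tcp|wrist"
```

```text
tcp_pos: [0.4846, 0.0183, 0.0342]
wrist_force: [0.3, 0.1, -0.1]
tcp_pos: [0.4834, 0.0183, 0.0343]
wrist_force: [0.5, 0.5, -1.0]
```

```bash
python3 -m jog '[[1,0,-0.0005,0,0],[1,0,-0.0005,0,0],[1,0,0,0,0]]' | grep -E "tcp|wrist"; python3 -c "
from m import *
c=cam('top');crop(c,280,190,330,220,12,'hooked.png')"
```

```text
tcp_pos: [0.4824, 0.0183, 0.0343]
wrist_force: [-0.3, -0.3, -1.1]
```

View pics/hooked.png

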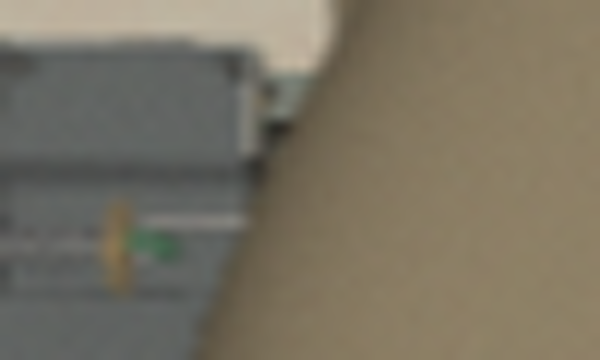

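The shank is now at crop row ≈222 against the eye at 244, about 4.9 mm to the side, so the foot is in the eye's hole with no side force. I'll pull gently.

```bash
python3 -m jog '[[1,-0.001,0,0,0],[1,-0.0005,0,0,0],[1,0,0,0,0]]' | grep -E "tcp|wrist"; python3 -m jog '[[1,-0.0005,0,0,0],[1,-0.0005,0,0,0],[1,0,0,0,0]]' | grep -E "tcp|wrist"; python3 -m jog '[[1,-0.0005,0,0,0],[1,0,0,0,0]]' | grep -E "tcp|wrist"
```

```text
tcp_pos: [0.4826, 0.0168, 0.0343]
wrist_force: [-0.5, -0.4, -1.0]
tcp_pos: [0.4824, 0.0164, 0.0342]
wrist_force: [0.9, 4.2, -1.1]
tcp_pos: [0.4823, 0.0161, 0.0342]
wrist_force: [1.2, 5.3, -1.1]
```

```bash
python3 -m jog '[[1,-0.0005,0,0,0],[1,-0.0005,0,0,0]]' | grep -E "tcp|wrist"; python3 -m jog '[[1,-0.0008,0,0,0],[1,-0.0008,0,0,0]]' | grep -E "tcp|wrist";python3 -m jog '[[1,-0.0008,0,0,0],[1,-0.0008,0,0,0]]' | grep -E "tcp|wrist"
```

```text
tcp_pos: [0.4822, 0.0153, 0.0342]
wrist_force: [0.7, 6.3, -1.5]
tcp_pos: [0.4822, 0.0137, 0.0341]
wrist_force: [0.7, 5.2, -1.2]
tcp_pos: [0.4822, 0.0121, 0.0342]
wrist_force: [0.3, 5.3, -1.6]
```

```bash
for k in 1; do python3 -m jog '[[1,-0.0015,0,0,0],[1,-0.0015,0,0,0],[1,-0.0015,0,0,0],[1,-0.0015,0,0,0],[1,-0.0015,0,0,0]]';python3 -m jog '[[1,-0.002,0,0,0],[1,-0.002,0,0,0],[1,-0.002,0,0,0],[1,-0.002,0,0,0],[1,-0.002,0,0,0]]'; done | grep -E "tcp|wrist"
```

```text
tcp_pos: [0.4819, 0.0047, 0.0341]
wrist_force: [0.7, 5.4, -2.1]
tcp_pos: [0.4816, -0.0053, 0.0341]
wrist_force: [0.8, 6.2, -1.1]
```

```bash
(python3 -m jog '[[1,-0.002,0,0,0],[1,-0.002,0,0,0],[1,-0.002,0,0,0],[1,-0.002,0,0,0],[1,-0.002,0,0,0]]';python3 -m jog '[[1,-0.002,0,0,0],[1,-0.002,0,0,0],[1,-0.002,0,0,0],[1,-0.002,0,0,0],[1,-0.002,0,0,0]]';python3 -m jog '[[1,-0.002,0,0,0],[1,-0.002,0,0,0],[1,-0.002,0,0,0],[1,-0.002,0,0,0],[1,-0.002,0,0,0]]') | grep -E "tcp|wrist"
```

```text
tcp_pos: [0.4813, -0.0153, 0.0341]
wrist_force: [-0.0, 5.6, 0.2]
tcp_pos: [0.481, -0.0253, 0.034]
wrist_force: [0.7, 5.6, -1.6]
tcp_pos: [0.4812, -0.0367, 0.0343]
wrist_force: [0.1, 1.2, -0.3]
```

The module has left the springs (1.2 N now). I'll drag it on to about TCP y = −0.103.

```bash
(python3 -m jog '[[1,-0.002,0,0,0],[1,-0.0025,0,0,0],[1,-0.0025,0,0,0],[1,-0.0025,0,0,0],[1,-0.0025,0,0,0]]';python3 -m jog '[[1,-0.0025,0,0,0],[1,-0.0025,0,0,0],[1,-0.0025,0,0,0],[1,-0.0025,0,0,0],[1,-0.0025,0,0,0]]';python3 -m jog '[[1,-0.0025,0,0,0],[1,-0.0025,0,0,0],[1,-0.0025,0,0,0],[1,-0.0025,0,0,0],[1,-0.0025,0,0,0]]';python3 -m jog '[[1,-0.0025,0,0,0],[1,-0.0025,0,0,0],[1,-0.0025,0,0,0],[1,-0.0025,0,0,0],[1,-0.002,0,0,0]]';python3 -m jog '[[1,-0.0025,0,0,0],[1,-0.0025,0,0,0],[1,-0.0025,0,0,0],[1,-0.0025,0,0,0],[1,-0.002,0,0,0]]') | grep -E "tcp|wrist"
python3 - <<'E'
from m import *
c=cam("top");s=cam("side");crop(c,245,180,345,240,7,"a.png");crop(s,270,185,340,245,5,"b.png")
w=np.zeros((600,800,3),np.uint8);a=cv2.imread("pics/a.png")[:300];b=cv2.imread("pics/b.png");w[:300,:700]=a;w[300:,:350]=b;cv2.imwrite("pics/out1.png",w)
E
```

```text
tcp_pos: [0.4809, -0.0488, 0.0343]
wrist_force: [-0.4, 0.6, -1.3]
tcp_pos: [0.4806, -0.0611, 0.0343]
wrist_force: [0.1, 1.0, -1.3]
tcp_pos: [0.4802, -0.0736, 0.0343]
wrist_force: [-0.5, 1.4, -0.1]
tcp_pos: [0.48, -0.0857, 0.0343]
wrist_force: [-0.5, 1.3, -0.6]
tcp_pos: [0.4797, -0.0976, 0.0343]
wrist_force: [-0.6, 0.5, -0.9]
```

View pics/out1.png

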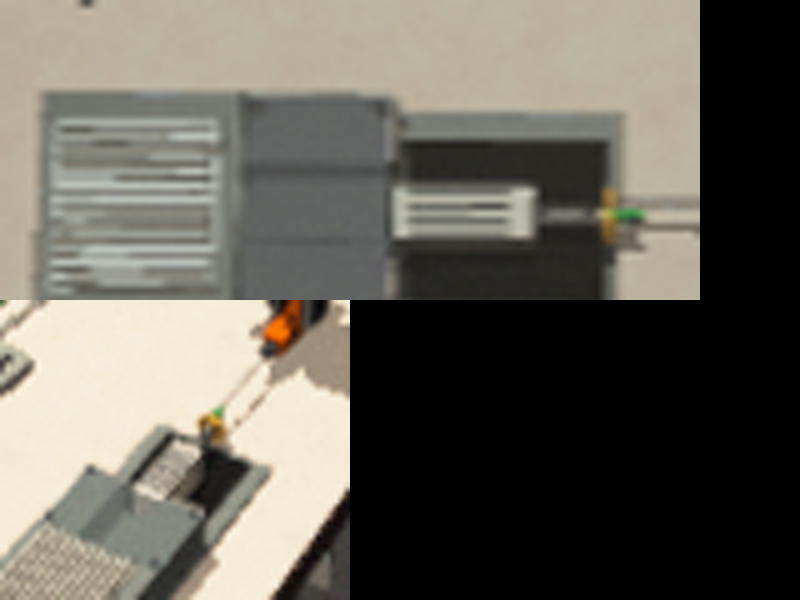

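The module has come straight out with its rear right at the mouth edge (crop col ≈393, housing edge ≈395). About 9 mm more is needed.

```bash
(python3 -m jog '[[1,-0.0025,0,0,0],[1,-0.0025,0,0,0],[1,-0.002,0,0,0],[1,-0.002,0,0,0],[1,-0.001,0,0,0]]'; python3 -m jog '[[1,0,0,0,0],[1,0.001,0,0,0],[1,0.0009,0,0,0],[1,0,0,0,0]]';python3 -m jog '[[1,0,0.001,0,0],[1,0,0.0015,0,0],[1,0,0.0015,0,0],[1,0,0,0,0]]';python3 -m jog '[[1,0,0.002,0,0],[1,0,0.002,0,0],[1,0,0.002,0,0],[1,0,0.002,0,0],[1,0,0,0,0]]') | grep -E "tcp|wrist"
```

```text
tcp_pos: [0.4795, -0.1076, 0.0343]
wrist_force: [0.5, 0.5, -0.4]
tcp_pos: [0.4795, -0.1053, 0.0343]
wrist_force: [0.5, 0.0, -0.4]
tcp_pos: [0.484, -0.1057, 0.0344]
wrist_force: [0.3, -0.9, -0.8]
tcp_pos: [0.4921, -0.1059, 0.0344]
wrist_force: [0.3, -0.1, -0.2]
```

```bash
(python3 -m jog '[[1,0,0.003,0,0],[1,-0.01,0,0,0],[1,-0.02,0,0,0],[1,-0.03,0,0,0],[1,-0.025,0,0,0]]'; python3 -m jog '[[1,0,-0.01,0,0],[1,0,-0.01,0,0],[1,0,-0.01,0.004,0],[1,0,0,0.004,0],[1,0,0,0,0]]';python3 -m jog '[[1,0,0,0.003,0],[1,0,0,0.002,0],[1,0,0,0,0],[1,0,0,0,0]]') | grep -E "tcp|wrist"
python3 - <<'E'
from m import *
c=cam("top");s=cam("side");crop(c,245,180,385,240,5,"a.png");crop(s,260,150,350,245,4,"b.png")
w=np.zeros((600,800,3),np.uint8);a=cv2.imread("pics/a.png")[:220];b=cv2.imread("pics/b.png")[:380];w[:220,:700]=a;w[220:,:360]=b;cv2.imwrite("pics/out2.png",w)
E
```

```text
tcp_pos: [0.4925, -0.1925, 0.0344]
wrist_force: [0.3, -0.8, -1.4]
tcp_pos: [0.4609, -0.1891, 0.0255]
wrist_force: [0.3, -0.1, -0.9]
tcp_pos: [0.4626, -0.1898, 0.0212]
wrist_force: [0.7, -0.6, -0.7]
```

View pics/out2.png

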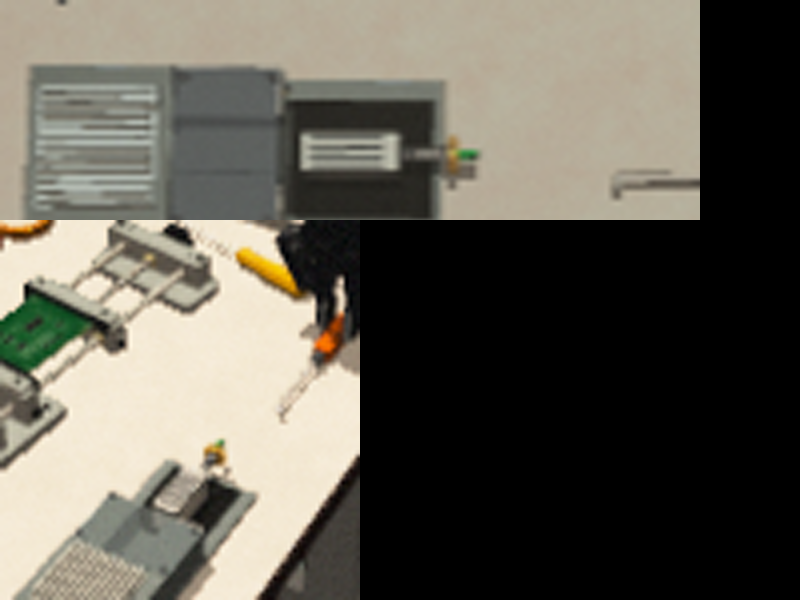

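The module stands straight on the shelf, clear of the mouth, and the pick is free and well away. I'll lower the pick gently and release it.

```bash
(python3 -m jog '[[1,0,0,0.001,0],[1,0,0,0.0007,0],[1,0,0,0,0],[1,0,0,0,0]]';python3 -m jog '[[1,0,0,0.0005,0],[1,0,0,0.0005,0],[1,0,0,0,0]]') | grep -E "tcp|wrist"
```

```text
tcp_pos: [0.4623, -0.19, 0.0196]
wrist_force: [-0.3, 0.4, -0.6]
tcp_pos: [0.4624, -0.1901, 0.019]
wrist_force: [-0.9, 1.7, 4.1]
```

Contact with the bench (4 N). Opening and retreating.

```bash
(python3 -m jog '[[0.6,0,0,0,0],[0.45,0,0,0,0],[0.3,0,0,0,0],[0.3,0,0,0,0],[0.3,0,0,0,0]]' 20;python3 -m jog '[[0.3,0,0,-0.005,0],[0.3,0,0,-0.015,0],[0.3,0,0,-0.03,0],[0.3,0,0,-0.04,0],[0.3,0,0,-0.04,0]]';python3 -m jog '[[0.3,-0.04,0,-0.03,0],[0.3,-0.04,0,0,0],[0.3,-0.04,0,0,0],[0.3,-0.04,0,0,0],[0.3,-0.04,0,0,0]]';python3 -m jog '[[0.3,-0.03,0,0,0],[0.3,0,0,0,0],[0.3,0,0,0,0],[0.3,0,0,0,0],[0.3,0,0,0,0]]') | grep -E "clock|tcp|wrist|gap"
python3 - <<'E'
from m import *
c=cam("top");s=cam("side");crop(c,245,170,445,250,4,"a.png");crop(s,255,145,365,235,4,"b.png")
w=np.zeros((600,800,3),np.uint8);a=cv2.imread("pics/a.png")[:320];b=cv2.imread("pics/b.png")[:280];w[:320,:800]=a;w[320:,:440]=b;cv2.imwrite("pics/end.png",w)
E
```

```text
clock: 20.15
tcp_pos: [0.4623, -0.19, 0.0185]
wrist_force: [0.5, -0.4, -0.2]
finger_gap: 0.0297
clock: 20.57
tcp_pos: [0.4613, -0.1894, 0.1496]
wrist_force: [1.1, -0.6, -0.8]
finger_gap: 0.03
clock: 20.98
tcp_pos: [0.4573, -0.3851, 0.1745]
wrist_force: [0.3, -0.3, 0.2]
finger_gap: 0.0298
clock: 21.4
tcp_pos: [0.4567, -0.412, 0.1737]
wrist_force: [0.3, 0.5, 0.2]
finger_gap: 0.0299
```

View pics/end.png

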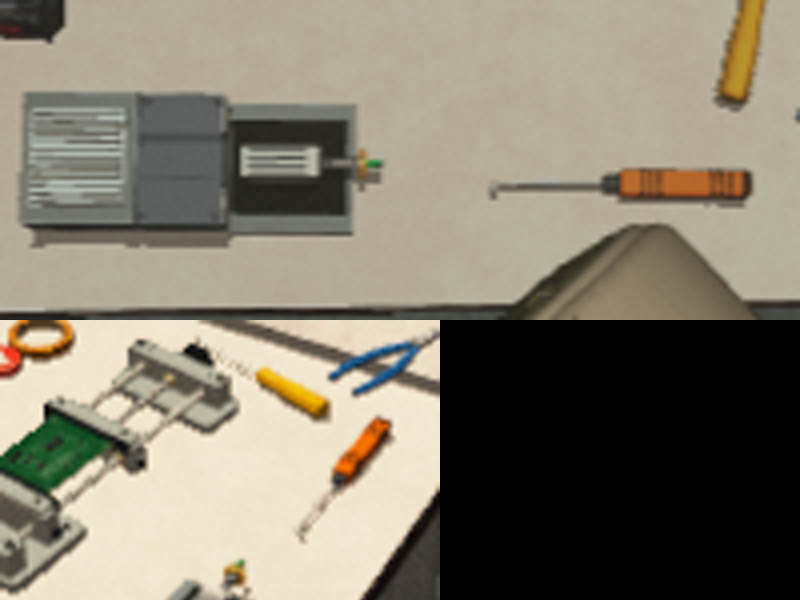

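The pick lies flat and clear of everything, the module stands on the shelf outside the slot, and the other things are undisturbed.

```bash
python3 -c "
from workcell import env
print(env.hand_in())"
```

```text
the job is handed in; nothing more can be done
None
```

Job handed in: the module was hooked by touch (readings stayed at or below about 6.3 N) and dragged out onto the shelf clear of the slot, the pick lies flat and clear on the bench, and nothing else was moved.

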